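# Slide a loaded tray over the gutter into an autosampler and close the keeper

## Robot

A 7-joint arm with a two-finger parallel gripper is mounted at the origin on the work surface. World frame = base frame: x ahead of the robot, y to its left, z up, the work surface at z = 0. Lengths are in m, angles in rad, forces in N, time in s.
With the tool pointing down it reaches from about 0.375 to 0.925 m from the base axis. Payload 3.1 kg.
Tool frame: the origin (TCP) lies between the finger pads; the fingertips stand 19 mm ahead of it and the grasp point (between the pads) is the TCP; z points along the fingers, y is the direction in which the jaws open and shut (so a half turn about z gives the same grasp; the last joint's range is limited). The gripper opens to 85 mm and grips with 20 to 120 N. Pads are 22 mm wide; open, the fingers measure 114 mm over their backs; the gripper's body (76 mm by 85 mm) begins 54 mm behind the grasp point. The pads swing forward as they close: fully open they stand 13 mm farther back than shut.
Start: joints at [-1.438, 0.383, 0.044, 1.598, -0.018, 1.161, -0.05], TCP at [0.149, 0.633, 0.25] pointing down, gripper open.
Joint ranges: [-2.61, 2.61], [-0.41, 2.15], [-1.48, 1.57], [0, 2.5], [-1.57, 4.71], [0.05, 1.97], [-2.85, 2.85]. Speed limits (rad/s): [2.79, 2.79, 3.14, 3.14, 3.14, 3.14, 3.14].

## Interface

Orientations are given as a unit quaternion [x, y, z, w].
In Python, from bench import move_ptp, movel, move_j, move_gripper, pause, inverse_kinematics, read_camera, camera_params, MotionError, sign_off, look_for, tip_of, read_time_s, read_qpos, read_joint_vel, read_effort, read_eef_pos, read_tcp_rot, read_ft_force, read_ft_torque, read_finger_gap gives the robot as it stands. Calls block until the motion is done:
- move_ptp(position, orientation): joint-space move of the TCP to a pose.
- movel(position, orientation=None, speed=0.15): straight line of the TCP; orientation=None keeps the orientation; speed is the mean speed in m/s.
- move_j(angles): joint-space move.
- move_gripper(opening, effort=None): finger opening in m; effort is the grip in N (None keeps the last); returns when the fingers have stopped.
- pause(seconds).
- inverse_kinematics(position, orientation): joint angles nearest the present ones, or None.
- read_camera(name): name is "scene" or "top"; returns the picture (400x640x3 uint8, red, green, blue); there is no depth.
- camera_params(name): a dict with "K" (3x3 intrinsics, pixels), "camera_from_world" (4x4, takes a point from world to camera coordinates). Camera axes: x right, y down, z forward; pixel columns grow to the right and rows downward; lengths in m; the calibration is good to about 2 mm. A picture is of the moment at which its call begins. camera_params takes no time and is no camera call.
A pose or a line that the arm cannot do raises MotionError and nothing moves.
- sign_off(): hands the job in, once; it reports no verdict.
Trained networks look in the newest picture that a camera, given by its name, has taken for a name from the list of things; names that differ only in an ending like _2 or _b are one class to them, and where a whole thing is asked for, a point or a joint stands for the part that bears it (a point fixed in the world has none). Each returns a list of dicts, best first, with "confidence" (0 to 1); they miss things now and then, are a little off and sometimes report something else, mostly with a low value. They report only what shows in the picture. A call takes as long as a camera call.
- look_for(camera, name): "at" ([column, row] in pixels, amid what is visible of it).
- tip_of(camera, name): "at" ([column, row] in pixels: a listed point, or the origin of a listed thing).
Readings, each from a call of its own:
- read_time_s(): time.
- read_qpos(): joint angles.
- read_joint_vel(): joint speeds.
- read_effort(): joint torques, N m.
- read_eef_pos(): TCP position.
- read_tcp_rot(): TCP orientation.
- read_ft_force(): force on the tool from outside, world axes, zero at the start.
- read_ft_torque(): the same for the moment, N m.
- read_finger_gap(): finger opening in m.
Only numpy, scipy, OpenCV 4.12 (cv2) and the standard library are available. Lean on these libraries where they do the work, as an engineer would, in place of code of your own. Each camera call takes 0.05 s, during which the arm holds its last target. There are 200 camera calls.

## Task

Slide the loaded sample tray off the steel loading stand, across the open gutter and onto the autosampler's deck, holding its tail down while the heavy front is unsupported so that it never sags into the gap or tips. Keep it sliding on the decks, do not lift it, and ease it gently up to the end stop until it is fully home and holds the tray switch in, without shoving the clamped stop out of its setting. Then swing the keeper bar fully across behind the tray, leave the beaker, jar and steel check weight nearby undisturbed, and let go.

Things in the scene. Friction and masses are not known exactly. Their poses are not given: they have to be found in the camera images.
- tray: White sample tray, six brown bottles fixed in its front half. 220 long x 130 wide; base 4 thick, back wall 44 high, other walls 34, bottle caps to 86. Origin: centre of the underside; x to the leading end (its way of travel), y left, z up. Nose-heavy: 0.66 to 0.94 kg, centre of mass 60 mm behind the leading edge. Slides easily (friction about 0.15 to 0.22). Sizes are in mm.
- tray_nose (a point): Middle of the tray's leading edge, at underside height (tray x = +110). The underside turns up about 3 mm over the last 10 mm.
- tray_tail (a point): Middle of the tray's tail edge, at underside height (tray x = -110). Between it and the back wall lies a flat ledge with a black rubber pad (tray x from -108 to -75, 112 wide), open above and behind: room for the fingers. The back wall's rear face, also rubber, is at x = -75 and reaches from the pad to 41 above the underside: push here.
- press_ledge (a point): Middle of the ledge's rubber pad, on its top face: 7 above the underside, 201 behind the leading edge, 16 behind the back wall's face. Pressing down here holds the nose up; 3 to 5.5 N is needed just before the nose reaches the far deck. Once the nose lies there no press is needed, and a hard one while the tail is over the gap would push the tail down.
- stand: Fixed steel loading stand. Origin on the bench under the middle of its exit edge; x points to the autosampler, z up. Deck 300 x 190 (x from -300 to 0), top 80 above the origin. Side guides 12 high, 69 either side of the middle: 4 mm of play each side of the tray. The gap to the sampler's deck is 102 to 112; the stand's deck is level with it or up to 1.5 mm higher.
- sampler: Fixed autosampler: grey chassis, aluminium deck, low white gantry parked over the far end (207 high, from x = 295), grey drip gutter hung in the gap (to 44 high). Origin on the bench under the middle of the deck's entry edge; x is the way the tray travels, y to the left, z up. Deck x 0 to 300, y -95 to 95, top at z = 80.
- deck_entry (a point): Middle of the deck's entry edge, on its top face. Side guides, 14 high, run from 20 mm inside it, 67 either side of the middle, flared to 76 at the mouth. An aluminium end stop (120 wide, 22 high) crosses the lane, clamped with its face somewhere 232 to 266 mm from this edge: its place is not measured, it must be felt or seen. Home: leading edge against it.
- tray_switch (a joint): Small white sprung plunger in the middle of the end stop's face, pushed in by the tray's leading edge: 0 = out (sticks out 4 mm), 0.004 m = flush with the stop's face. About 0.15 N starts it and 0.35 N holds it in, so a tray left home keeps it in. Home is above 0.0022.
- end_stop (a joint): How far the end stop has been shoved back from where it was clamped, in m: 0 at the start. Its clamps slip at about 12 N and it does not come back.
- keeper (a joint): Flat steel bar on an upright pivot left of the deck's mouth (sampler frame x = 2, y = 90). 0 (start) = open, pointing back over the gutter (-x); turns anticlockwise from above to 1.571 = shut against its own stop, pointing along -y across the lane behind the tray, front face at x = 7. Bar z 81.5 to 93.5, 85 long from the pivot. Stays where left; about 1 N at the knob.
- keeper_knob (a point): Black upright knob on the keeper bar, 13 in diameter, 75 mm from the pivot; the point is on its axis, 24 mm above the bar's top face and 16 mm below the knob's top.
- beaker: Loose plastic beaker, 80 across and 105 high, beside the stand on the side away from the robot; origin under its centre. To be left alone.
- jar: Loose white jar with a blue cap, 48 across and 55 high, on the bench beyond the gutter; origin under its centre. To be left alone.
- weight: Loose steel check weight, 28 across and 32 high, on the chassis beside the sampler's deck on the side away from the robot; origin under its centre. To be left alone.

How it is judged:
By the outcome, as a careful person would: the job done as asked, in the order asked, and still so for the second after the job is handed in, with the robot touching nothing.
It also fails if it takes over 72 s, if anything falls off the work surface, if the arm or the gripper's body presses on something with over 40 N, if the wrist force passes 120 N, or if a joint passes its speed limit or range.

## Working session

There is one attempt and no reset: what is moved stays moved. The work goes in short steps, each a Python script; the robot and the scene stay as the last script left them, time stands still between calls to the robot, and variables do not carry over. Pictures are saved under pics/ and viewed, about 8 in all and at most 12, crops included, and the job is handed in when it is done.

```bash
ls; mkdir -p pics; python3 - <<'E'
from bench import *
import cv2,numpy as np
print(read_time_s(),read_eef_pos(),read_tcp_rot(),read_finger_gap(),read_ft_force())
for c in ["scene","top"]:
    im=read_camera(c); cv2.imwrite(f"pics/{c}0.png",im[:,:,::-1])
    p=camera_params(c); print(c,np.round(p["K"],1).tolist(),np.round(p["camera_from_world"],3).tolist())
    for n in ["tray","tray_nose","tray_tail","press_ledge","stand","sampler","deck_entry","tray_switch","end_stop","keeper","keeper_knob","beaker","jar","weight"]:
        print(n,[(np.round(d["at"]).tolist(),round(d["confidence"],2)) for d in tip_of(c,n)[:2]])
E
```

```text
pics
0.0 [0.14848724 0.6318792  0.24887205] [ 1.15092720e-01  9.93353874e-01 -1.31849257e-03 -8.95812625e-05] 0.08549858494457926 [-0.12035011  0.06737942 -0.24875984]
scene [[439.8, 0.0, 312.0], [0.0, 439.8, 197.3], [0.0, 0.0, 1.0]] [[0.711, 0.703, -0.013, -0.418], [0.443, -0.462, -0.768, -0.186], [-0.546, 0.541, -0.64, 1.306], [0.0, 0.0, 0.0, 1.0]]
tray [([347.0, 151.0], 0.86)]
tray_nose [([313.0, 171.0], 0.84)]
tray_tail [([380.0, 137.0], 0.75)]
press_ledge [([373.0, 139.0], 0.97), ([322.0, 267.0], 0.53)]
stand []
sampler []
deck_entry [([248.0, 197.0], 0.84)]Traceback (most recent call last):
  File "<stdin>", line 8, in <module>
ValueError: it knows: beaker, deck_entry, jar, keeper_knob, press_ledge, sampler, stand, tray, tray_nose, tray_tail, weight
```

```bash
cat > h.py <<'E'
from bench import *
import cv2,numpy as np
def snap(c,name=None):
    im=read_camera(c)
    if name: cv2.imwrite(f"pics/{name}.png",im[:,:,::-1])
    return im
def toz(c,uv,z):
    p=camera_params(c);K=np.array(p["K"]);T=np.array(p["camera_from_world"])
    R,t=T[:3,:3],T[:3,3]; C=-R.T@t
    d=R.T@np.linalg.inv(K)@np.array([uv[0],uv[1],1.])
    return C+d*(z-C[2])/d[2]
def proj(c,P):
    p=camera_params(c);K=np.array(p["K"]);T=np.array(p["camera_from_world"])
    q=K@(T[:3,:3]@np.asarray(P)+T[:3,3]); return q[:2]/q[2]
def see(c,n,z,m=1):
    return [(np.round(d["at"],1).tolist(),round(d["confidence"],2),np.round(toz(c,d["at"],z),4).tolist()) for d in tip_of(c,n)[:m]]
E
python3 - <<'E'
from h import *
Z=dict(tray=.08,tray_nose=.08,tray_tail=.08,press_ledge=.087,stand=0,sampler=0,deck_entry=.08,keeper_knob=.1175,beaker=0,jar=0,weight=.0)
for c in ["scene","top"]:
    snap(c,c+"1")
    if c=="top":
        p=camera_params(c); print(c,np.round(p["K"],1).tolist(),np.round(p["camera_from_world"],3).tolist())
    for n in Z: print(c,n,see(c,n,Z[n],2))
E
```

```text
scene tray [([345.7, 151.6], 0.6, [0.5103, 0.1982, 0.08])]
scene tray_nose [([309.4, 168.6], 0.7, [0.4957, 0.0861, 0.08])]
scene tray_tail [([377.1, 139.3], 0.71, [0.5313, 0.2956, 0.08])]
scene press_ledge [([374.3, 138.2], 0.57, [0.5294, 0.2857, 0.087])]
scene stand []
scene sampler [([249.6, 224.1], 0.63, [0.47, -0.0835, 0.0]), ([247.5, 200.3], 0.44, [0.4005, -0.0335, 0.0])]
scene deck_entry [([248.1, 198.7], 0.86, [0.4777, -0.0832, 0.08])]
scene keeper_knob [([300.1, 195.6], 0.74, [0.5846, -0.0289, 0.1175])]
scene beaker [([390.3, 206.2], 0.83, [0.6634, 0.1886, 0.0])]
scene jar [([319.2, 267.7], 0.86, [0.6748, -0.0669, 0.0]), ([249.4, 225.0], 0.44, [0.472, -0.0857, 0.0])]
scene weight [([210.6, 280.6], 0.85, [0.5422, -0.2421, 0.0])]
top [[439.9, 0.0, 315.1], [0.0, 439.9, 200.2], [0.0, 0.0, 1.0]] [[-0.044, -0.999, -0.004, 0.027], [-0.974, 0.044, -0.221, 0.579], [0.221, -0.006, -0.975, 0.911], [0.0, 0.0, 0.0, 1.0]]
top tray [([230.6, 232.1], 0.6, [0.5146, 0.1865, 0.08])]
top tray_nose [([279.5, 237.3], 0.79, [0.4987, 0.0818, 0.08])]
top tray_tail [([175.6, 227.3], 0.68, [0.5303, 0.305, 0.08]), ([238.9, 174.7], 0.53, [0.6421, 0.168, 0.08])]
top press_ledge [([184.5, 226.5], 0.72, [0.53, 0.2838, 0.087])]
top stand [([307.6, 243.0], 0.95, [0.494, 0.0234, 0.0])]
top sampler [([354.6, 248.5], 0.66, [0.4765, -0.0846, 0.0]), ([184.4, 226.8], 0.49, [0.5447, 0.3098, 0.0])]
top deck_entry [([356.6, 247.5], 0.9, [0.4696, -0.0818, 0.08])]
top keeper_knob [([328.9, 193.8], 0.72, [0.5807, -0.0273, 0.1175])]
top beaker [([239.3, 176.1], 0.92, [0.6622, 0.1807, 0.0]), ([278.0, 237.4], 0.49, [0.5101, 0.0916, 0.0])]
top jar [([345.8, 167.2], 0.84, [0.673, -0.0759, 0.0])]
top weight [([436.0, 187.7], 0.73, [0.6125, -0.2875, 0.0])]
```

View pics/scene0.png

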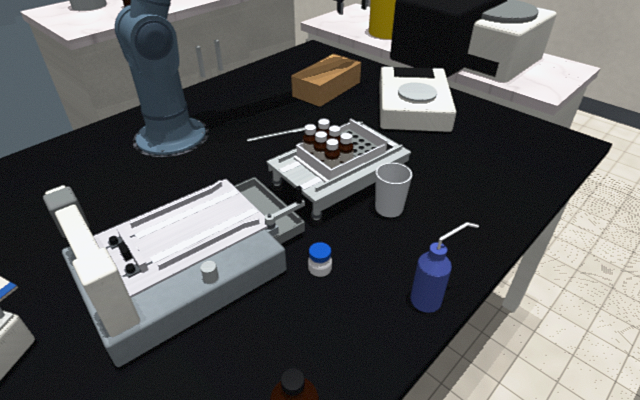

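View pics/top1.png

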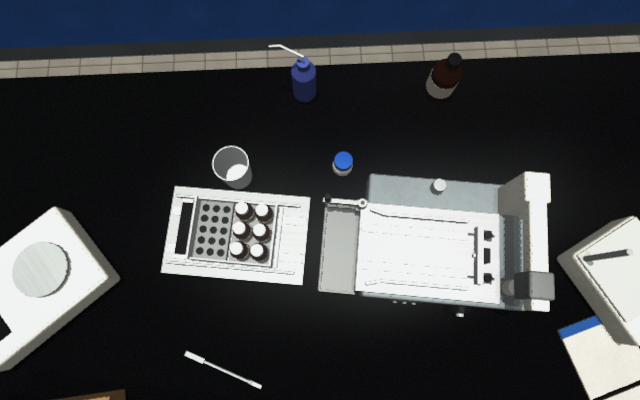

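The scene view shows the tray on the stand at about (340,150), with the open keeper knob at (300,195). The top view shows the stand with corners near (177,187), (310,197), (303,284) and (162,275), the deck entry at (357,247) and the end stop at about (475,255). No arm is in the way. Next I'll fit the lane more closely.

```bash
python3 - <<'E'
from h import *
im=cv2.imread("pics/top1.png")
g=cv2.cvtColor(im,cv2.COLOR_BGR2GRAY)
for q in [(177,187),(310,197),(303,284),(162,275)]: print(q,np.round(toz("top",q,.08),4))
# candidate lane: joint frame from detections
ent=np.array([.4735,-.0825]); 
for ang in [0.17]:
    e=np.array([-np.sin(ang),-np.cos(ang)]); n=np.array([-e[1],e[0]])
big=cv2.resize(im[165:325,150:560],None,fx=1.95,fy=1.95,interpolation=cv2.INTER_CUBIC)
def pt(x,y,z=.08):
    w=ent+e*x+n*y; u=proj("top",[*w,z]); return tuple(int(round(v)) for v in ((u-[150,165]+.5)*1.95))
for a,b in [((0,-95),(0,95)),((0,-95),(300,-95)),((0,95),(300,95)),((20,67),(250,67)),((20,-67),(250,-67)),((-107,-95),(-107,95)),((-407,-95),(-107,-95)),((-407,95),(-107,95)),((-407,-95),(-407,95))]:
    cv2.line(big,pt(a[0]/1e3,a[1]/1e3),pt(b[0]/1e3,b[1]/1e3),(0,0,255),1)
for x in (232,266): cv2.line(big,pt(x/1e3,-.06,.102),pt(x/1e3,.06,.102),(0,200,0),1)
cv2.imwrite("pics/ov1.png",big)
E
```

```text
(177, 187) [0.62   0.3043 0.08  ]
(310, 197) [0.5844 0.0128 0.08  ]
(303, 284) [0.3982 0.0352 0.08  ]
(162, 275) [0.4299 0.3309 0.08  ]
```

View pics/ov1.png

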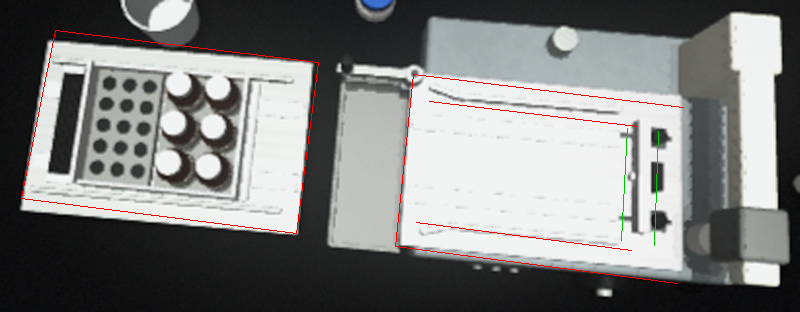

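```bash
python3 - <<'E'
from h import *
im=cv2.imread("pics/top1.png")
# metric warp, plane z=.08; px col=(0.36-y)*1000, row=(0.66-x)*1000
W=lambda p:np.array([(0.36-p[1])*1000,(0.66-p[0])*1000],np.float32)
src=np.float32([(170,180),(520,180),(520,300),(170,300)])
H=cv2.getPerspectiveTransform(src,np.float32([W(toz("top",s,.08)) for s in src]))
w=cv2.warpPerspective(im,H,(780,300),flags=cv2.INTER_CUBIC)
cv2.imwrite("pics/warp.png",w)
g=cv2.cvtColor(w,cv2.COLOR_BGR2GRAY)
m=(g>110).astype(np.uint8); m[:60,:]*=1
# stand: edge columns per row / rows per column
def first(v,rev=False):
    i=np.where(v)[0]; return i[-1] if rev else i[0]
up=[(c,first(m[50:,c])+50) for c in range(150,330,4)]
lo=[(c,first(m[:,c][:],True)) for c in range(60,320,4)]
ri=[(r,first(m[r,:338],True)) for r in range(90,250,4)]
le=[(r,first(m[r,:])) for r in range(90,240,4)]
for nm,a in dict(up=up,lo=lo,ri=ri,le=le).items():
    a=np.array(a,float); 
    for _ in range(4):
        p=np.polyfit(a[:,0],a[:,1],1); res=abs(a[:,1]-np.polyval(p,a[:,0])); a=a[res<max(1.2,2*np.median(res))]
    print(nm,p,len(a))
E
```

```text
up [ 0.12928195 29.9197848 ] 45
lo [1.32615822e-01 2.20745149e+02] 65
ri [-9.57682024e-02  3.49858443e+02] 30
le [-0.12779038 53.99152882] 26
```

View pics/warp.png

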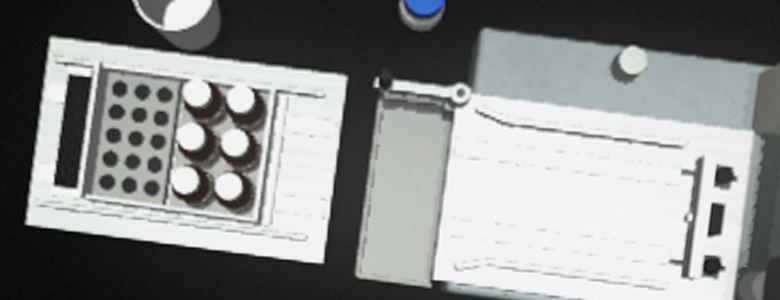

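```bash
cat >> h.py <<'E'
from scipy.spatial.transform import Rotation as Rot
A=0.130
E_=np.array([-np.sin(A),-np.cos(A)]); N_=np.array([np.cos(A),-np.sin(A)])  # travel, left
ST=np.array([.491,.026])   # stand exit
def Q(y2):   # tool down, jaw axis along y2
    y=np.array([y2[0],y2[1],0.]);y/=np.linalg.norm(y);z=np.array([0,0,-1.])
    return Rot.from_matrix(np.c_[np.cross(y,z),y,z]).as_quat()
def P(s,l,z):  # stand-frame along, left, z -> world
    return [*(ST+E_*s+N_*l),z]
def S(p): d=np.asarray(p)[:2]-ST; return d@E_,d@N_
E
python3 - <<'E'
from h import *
print(read_time_s(), S((.5295,.285)),S((.4735,-.0825)),S((.5825,-.028)))
for sg in (1,-1):
    q=Q(sg*N_)
    for p in [P(-.262,.0,.2),P(-.262,0,.1),P(0,0,.1),P(.16,0,.1)]:
        j=inverse_kinematics(p,q); print(sg,None if j is None else np.round(j,2))
E
```

```text
1.6 (np.float64(-0.2618054449629883), np.float64(0.004599889969518357)) (np.float64(0.10985306296389917), np.float64(-0.0032870286657719155)) (np.float64(0.04168281821089647), np.float64(0.09772815697636665))
1 [-1.03  0.37  0.57  1.8  -0.23  1.04 -0.51]
1 [-1.02  0.52  0.57  1.86 -0.36  0.87 -0.41]
1 [-0.87  0.4   0.84  2.12 -0.42  0.79  0.11]
1 [-0.51  0.38  0.81  2.13 -0.39  0.79  0.41]
-1 [-0.65  0.33  0.1   1.78 -0.04  1.03  2.47]
-1 [-0.59  0.46  0.03  1.84 -0.02  0.84  2.46]
-1 [ 0.89  0.66 -1.24  2.05  0.76  1.    2.27]
-1 [-0.87  0.82  1.38  2.14 -0.96  1.06 -2.24]
```

```bash
python3 - <<'E'
from h import *
q=Q(N_)
move_gripper(.05)
move_ptp(P(-.262,.003,.22),q); print(read_time_s())
movel(P(-.262,.003,.118),q,.12); pause(.1)
f0=np.array(read_ft_force()); print(read_time_s(),f0,read_finger_gap(),read_eef_pos())
snap("scene","near1")
z=.118
for i in range(14):
    z-=.002; movel(P(-.262,.003,z),q,.04); f=np.array(read_ft_force())-f0
    print(round(read_time_s(),2),round(z,4),np.round(f,2),np.round(read_eef_pos(),4))
    if f[2]>1.0: break
im=cv2.imread("pics/near1.png"); cv2.imwrite("pics/near1c.png",cv2.resize(im[80:230,240:440],None,fx=3.5,fy=3.5))
E
```

```text
3.9083
5.0083 [-0.00853856  0.24148207  0.10546631] 0.05015759849377859 [0.5288346  0.28584755 0.11917492]
5.31 0.116 [-0.87 -0.05  0.19] [0.5279 0.2854 0.1161]
5.56 0.114 [ 0.15 -0.24 -0.59] [0.5277 0.2853 0.1137]
5.81 0.112 [ 0.24  0.21 -0.23] [0.5278 0.2853 0.1118]
6.06 0.11 [-0.64 -0.02 -0.98] [0.5278 0.2853 0.1098]
6.31 0.108 [ 0.53 -0.19  0.  ] [0.5278 0.2853 0.1078]
6.56 0.106 [ 0.28  0.06 -0.17] [0.5278 0.2853 0.1058]
6.81 0.104 [ 0.18 -0.17  3.41] [0.5285 0.2856 0.1046]
```

View pics/near1c.png

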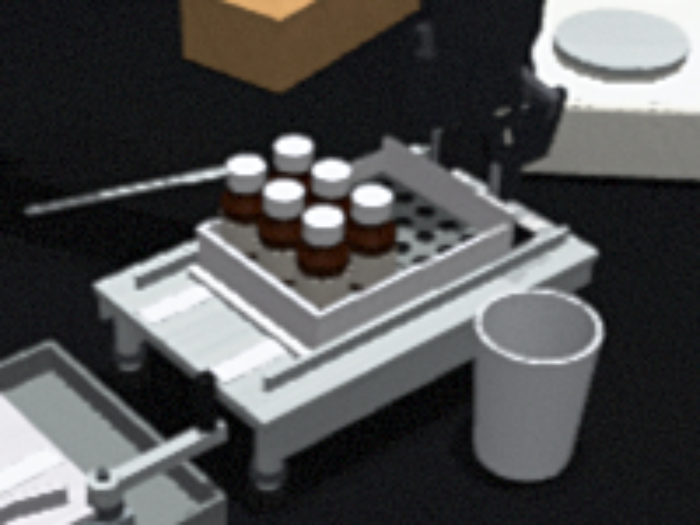

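The close view shows the fingers inside the tail ledge behind the back wall, clear of the guides. Contact with the pad was felt at TCP z of about 0.1045. Next: light push to the wall, without pressing.

```bash
cat >> h.py <<'E'
q=Q(N_); F0=np.array([0.,0,0])
def force(n=1):
    f=np.mean([read_ft_force() for _ in range(n)],0)-F0; return f[:2]@E_,f[:2]@N_,f[2]
def st(s,l,z,v=.04):
    movel(P(s,l,z),q,v); f=force(5); e=read_eef_pos()
    print(round(read_time_s(),2),"s%.4f l%.4f z%.4f"%(s,l,z),"F(e,n,z) %.2f %.2f %.2f"%f,"eef",np.round([*S(e),e[2]],4)); return f
E
python3 - <<'E'
from h import *
print([np.round(read_ft_force(),2).tolist() for _ in range(3)],read_time_s())
st(-.262,.003,.1075)
s=-.262
while s<-.235:
    s+=.003; f=st(s,.003,.1075)
    if f[0]<-.9: break
E
```

```text
[[0.17, 0.08, 3.52], [0.17, 0.08, 3.52], [0.17, 0.08, 3.52]] 6.8083
7.06 s-0.2620 l0.0030 z0.1075 F(e,n,z) -0.11 -0.23 0.18 eef [-0.262   0.0029  0.1075]
7.31 s-0.2590 l0.0030 z0.1075 F(e,n,z) 0.67 -0.22 0.39 eef [-0.2584  0.0029  0.1072]
7.56 s-0.2560 l0.0030 z0.1075 F(e,n,z) -0.46 0.43 -0.22 eef [-0.2555  0.003   0.1074]
7.81 s-0.2530 l0.0030 z0.1075 F(e,n,z) -0.91 -0.67 0.30 eef [-0.2528  0.003   0.1075]
```

```bash
python3 - <<'E'
from h import *
for s in (-.249,-.244,-.239,-.232,-.225): st(s,.0025,.1075)
snap("top","t2"); print(see("top","tray_nose",.08),see("top","press_ledge",.087)); snap("scene"); print(see("scene","tray_nose",.08),see("scene","deck_entry",.08))
for r in (see("top","tray_nose",.08),see("scene","tray_nose",.08),): print([S(x[2]) for x in r])
E
```

```text
8.06 s-0.2490 l0.0025 z0.1075 F(e,n,z) -0.38 1.67 0.35 eef [-0.2486  0.0025  0.1075]
8.33 s-0.2440 l0.0025 z0.1075 F(e,n,z) -0.61 -0.82 0.84 eef [-0.2432  0.0026  0.1075]
8.61 s-0.2390 l0.0025 z0.1075 F(e,n,z) -0.27 -0.20 -0.12 eef [-0.2382  0.0026  0.1075]
8.93 s-0.2320 l0.0025 z0.1075 F(e,n,z) 0.94 -0.01 -0.06 eef [-0.2311  0.0026  0.1075]
9.26 s-0.2250 l0.0025 z0.1075 F(e,n,z) -0.49 0.28 -0.20 eef [-0.2241  0.0026  0.1075]
[([292.1, 239.3], 0.86, [0.4932, 0.0549, 0.08])] [([200.8, 228.0], 0.6, [0.5252, 0.2488, 0.087])]
[([302.0, 174.3], 0.93, [0.499, 0.0586, 0.08])] []
[(np.float64(-0.028941333842120706), np.float64(-0.0015649905555366124))]
[(np.float64(-0.033361990876059656), np.float64(0.003706422100316259))]
```

```bash
python3 - <<'E'
from h import *
st(-.190,.0015,.1075,.05); st(-.158,.001,.1075,.05)
z=.1045; f=st(-.158,.001,z)
for _ in range(5):
    if abs(f[2]-7)<1: break
    z-=np.clip((7-f[2])*.00012,-.0006,.0006); f=st(-.158,.001,z)
s=-.158
while s<-.118:
    s+=.005; z-=np.clip((7-f[2])*.0001,-.0005,.0005); f=st(s,.001,z)
    if not 3<f[2]<12: break
snap("scene","s3"); snap("top","t3")
a=cv2.imread("pics/s3.png")[100:260,220:420]; b=cv2.imread("pics/t3.png")[170:300,170:370]
cv2.imwrite("pics/c3.png",np.vstack([cv2.resize(a,None,fx=2.2,fy=2.0),cv2.resize(b,None,fx=2.2,fy=2.0)]))
E
```

```text
10.51 s-0.1900 l0.0015 z0.1075 F(e,n,z) -0.03 -0.75 -0.47 eef [-0.1896  0.0014  0.1074]
11.3 s-0.1580 l0.0010 z0.1075 F(e,n,z) -0.47 0.33 -0.31 eef [-0.1576  0.001   0.1075]
11.55 s-0.1580 l0.0010 z0.1045 F(e,n,z) -0.17 0.38 1.68 eef [-0.1584  0.0014  0.1046]
11.8 s-0.1580 l0.0010 z0.1039 F(e,n,z) 0.33 -1.49 5.09 eef [-0.1583  0.0014  0.1046]
12.05 s-0.1580 l0.0010 z0.1037 F(e,n,z) 1.34 -1.54 5.79 eef [-0.1583  0.0014  0.1046]
12.3 s-0.1580 l0.0010 z0.1035 F(e,n,z) 1.35 -1.92 6.81 eef [-0.1583  0.0014  0.1046]
12.57 s-0.1530 l0.0010 z0.1035 F(e,n,z) -0.19 -0.37 6.02 eef [-0.154   0.0017  0.1046]
12.85 s-0.1480 l0.0010 z0.1034 F(e,n,z) -0.86 -0.68 6.95 eef [-0.1492  0.0019  0.1046]
13.12 s-0.1430 l0.0010 z0.1034 F(e,n,z) -1.34 -0.36 6.77 eef [-0.1439  0.002   0.1045]
13.4 s-0.1380 l0.0010 z0.1034 F(e,n,z) -0.54 -0.39 6.59 eef [-0.1388  0.002   0.1046]
13.68 s-0.1330 l0.0010 z0.1033 F(e,n,z) -0.66 -0.57 6.58 eef [-0.1338  0.002   0.1045]
13.95 s-0.1280 l0.0010 z0.1033 F(e,n,z) -1.33 0.11 7.05 eef [-0.1288  0.0021  0.1046]
14.22 s-0.1230 l0.0010 z0.1033 F(e,n,z) -0.36 0.15 6.95 eef [-0.1238  0.0021  0.1046]
14.5 s-0.1180 l0.0010 z0.1033 F(e,n,z) -1.07 0.04 6.68 eef [-0.1189  0.0022  0.1046]
```

View pics/c3.png

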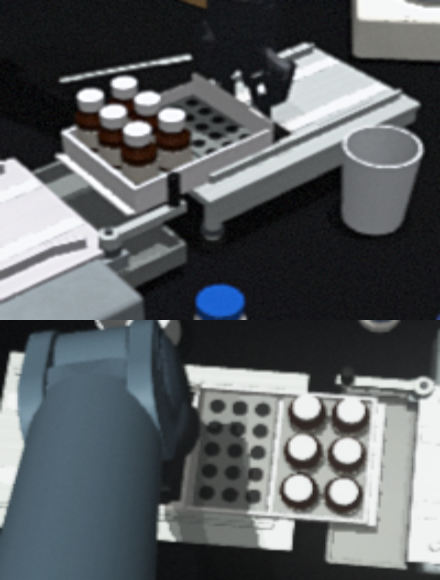

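Both views show the tray level across the gap with about 30 mm to go, clear of the keeper knob. The press holds at about 7 N, with pad height constant.

```bash
python3 - <<'E'
from h import *
s=-.118;z=.1033;f=(0,0,6.8)
while s<-.070:
    s+=.004; z-=np.clip((7-f[2])*.0001,-.0005,.0005); f=st(s,.0005,z)
    if not 3<f[2]<12 or f[0]<-6: print("STOP"); break
snap("scene","s4"); snap("top","t4")
a=cv2.imread("pics/s4.png")[100:260,200:400]; b=cv2.imread("pics/t4.png")[170:300,230:430]
cv2.imwrite("pics/c4.png",np.vstack([cv2.resize(a,None,fx=2.2,fy=2.0),cv2.resize(b,None,fx=2.2,fy=2.0)]))
E
```

```text
14.85 s-0.1140 l0.0005 z0.1033 F(e,n,z) -0.96 -0.20 8.08 eef [-0.115   0.0016  0.1046]
15.1 s-0.1100 l0.0005 z0.1034 F(e,n,z) -0.45 0.53 6.46 eef [-0.1109  0.0016  0.1046]
15.35 s-0.1060 l0.0005 z0.1033 F(e,n,z) -1.30 0.45 7.70 eef [-0.1069  0.0016  0.1045]
15.6 s-0.1020 l0.0005 z0.1034 F(e,n,z) -1.12 -0.11 6.31 eef [-0.1029  0.0016  0.1046]
15.85 s-0.0980 l0.0005 z0.1033 F(e,n,z) -0.08 0.15 7.39 eef [-0.0989  0.0017  0.1045]
16.1 s-0.0940 l0.0005 z0.1034 F(e,n,z) -1.58 0.01 6.83 eef [-0.0949  0.0016  0.1046]
16.35 s-0.0900 l0.0005 z0.1034 F(e,n,z) -1.50 -0.95 6.36 eef [-0.0909  0.0016  0.1046]
16.6 s-0.0860 l0.0005 z0.1033 F(e,n,z) -0.20 0.22 7.69 eef [-0.0869  0.0017  0.1045]
16.85 s-0.0820 l0.0005 z0.1034 F(e,n,z) -1.18 -0.55 7.35 eef [-0.0829  0.0017  0.1045]
17.1 s-0.0780 l0.0005 z0.1034 F(e,n,z) -1.40 0.36 7.01 eef [-0.0789  0.0018  0.1046]
17.35 s-0.0740 l0.0005 z0.1034 F(e,n,z) -0.74 -0.36 6.27 eef [-0.075   0.0018  0.1047]
17.6 s-0.0700 l0.0005 z0.1033 F(e,n,z) -1.09 -0.54 6.84 eef [-0.0711  0.002   0.1048]
```

View pics/c4.png

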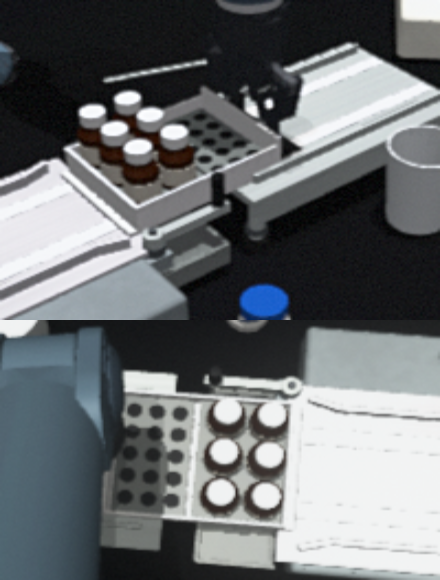

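The nose is level at the deck's entry edge, at top crop (290,398)–(275,525). The tray sits slightly left of the lane, inside the flare. I'll keep pressing until the nose is well onto the deck, then release and push.

```bash
python3 - <<'E'
from h import *
s=-.070;z=.1033;f=(0,0,6.8);l=.0005
while s<-.043:
    s+=.0045; l-=.0005; z-=np.clip((6-f[2])*.0001,-.0005,.0005); f=st(s,l,z)
    if not 2<f[2]<12 or f[0]<-6: print("STOP"); break
else:
    for z in (.1045,.1055,.1078): f=st(s,l,z)
    while s<-.005:
        s+=.006; l=max(l-.0003,-.004); f=st(s,l,.1078)
        if f[0]<-5: print("STOP"); break
snap("top","t5"); snap("scene","s5")
a=cv2.imread("pics/s5.png")[110:270,150:350]; b=cv2.imread("pics/t5.png")[170:300,280:480]
cv2.imwrite("pics/c5.png",np.vstack([cv2.resize(a,None,fx=2.4,fy=2.1),cv2.resize(b,None,fx=2.4,fy=2.1)]))
E
```

```text
17.97 s-0.0655 l0.0000 z0.1034 F(e,n,z) -0.32 0.45 9.24 eef [-0.0666  0.0016  0.105 ]
18.23 s-0.0610 l-0.0005 z0.1037 F(e,n,z) -0.82 -0.10 8.93 eef [-0.0619  0.0011  0.1052]
18.5 s-0.0565 l-0.0010 z0.1040 F(e,n,z) -0.93 0.20 7.95 eef [-0.0569  0.0002  0.1052]
18.77 s-0.0520 l-0.0015 z0.1042 F(e,n,z) -0.47 -0.33 6.99 eef [-0.0521 -0.0006  0.105 ]
19.03 s-0.0475 l-0.0020 z0.1043 F(e,n,z) -1.12 -0.33 7.30 eef [-0.0473 -0.0013  0.105 ]
19.3 s-0.0430 l-0.0025 z0.1044 F(e,n,z) -0.46 0.64 5.28 eef [-0.0424 -0.002   0.1049]
19.57 s-0.0385 l-0.0030 z0.1043 F(e,n,z) -0.80 -0.24 6.56 eef [-0.0378 -0.0025  0.1049]
19.82 s-0.0385 l-0.0030 z0.1045 F(e,n,z) -0.29 -0.32 5.21 eef [-0.0378 -0.0025  0.1049]
20.07 s-0.0385 l-0.0030 z0.1055 F(e,n,z) -0.06 0.07 2.19 eef [-0.0378 -0.0037  0.105 ]
20.32 s-0.0385 l-0.0030 z0.1078 F(e,n,z) 0.38 0.10 -0.02 eef [-0.0379 -0.0036  0.1074]
20.62 s-0.0325 l-0.0033 z0.1078 F(e,n,z) -0.26 0.37 0.09 eef [-0.0317 -0.0035  0.1077]
20.92 s-0.0265 l-0.0036 z0.1078 F(e,n,z) 0.40 0.16 -0.32 eef [-0.0258 -0.0036  0.1078]
21.22 s-0.0205 l-0.0039 z0.1078 F(e,n,z) 0.25 0.26 0.69 eef [-0.0198 -0.0039  0.1078]
21.52 s-0.0145 l-0.0040 z0.1078 F(e,n,z) -0.08 0.59 0.55 eef [-0.0138 -0.004   0.1078]
21.82 s-0.0085 l-0.0040 z0.1078 F(e,n,z) -0.15 -0.21 -0.11 eef [-0.0078 -0.004   0.1078]
22.12 s-0.0025 l-0.0040 z0.1078 F(e,n,z) -0.36 0.05 0.05 eef [-0.0018 -0.004   0.1078]
```

View pics/c5.png

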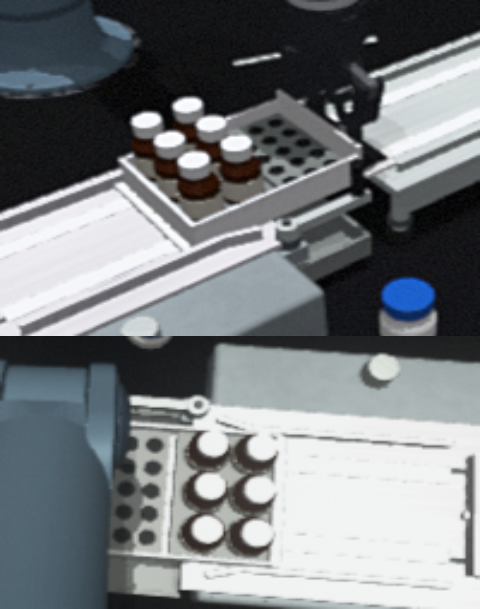

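The tray is in the lane between the guides, level and clear of the keeper. I'll run up to the stop, then feel for it.

```bash
python3 - <<'E'
from h import *
ok=True
for s in (.02,.045,.07,.095,.118,.128):
    f=st(s,-.004,.1078,.05)
    if f[0]<-4: ok=False;print("STOP");break
if ok:
    z=.1078; prev=0
    while s<.175:
        s+=.0015 ; f=st(s,-.004,z,.015)
        if f[0]<-2 : 
            if prev: break
            prev=1
        else: prev=0
        if f[0]<-4: break
snap("top","t6"); snap("scene","s6")
E
```

```text
22.82 s0.0200 l-0.0040 z0.1078 F(e,n,z) -0.76 1.00 -0.06 eef [ 0.0207 -0.004   0.1078]
23.47 s0.0450 l-0.0040 z0.1078 F(e,n,z) 0.32 1.08 -0.33 eef [ 0.0456 -0.0041  0.1078]
24.12 s0.0700 l-0.0040 z0.1078 F(e,n,z) 0.15 -0.76 -0.78 eef [ 0.0706 -0.0041  0.1078]
24.77 s0.0950 l-0.0040 z0.1078 F(e,n,z) -0.05 0.27 0.27 eef [ 0.0956 -0.004   0.1078]
25.38 s0.1180 l-0.0040 z0.1078 F(e,n,z) 0.22 -0.11 0.79 eef [ 0.1187 -0.0041  0.1078]
25.73 s0.1280 l-0.0040 z0.1078 F(e,n,z) -0.64 0.39 0.57 eef [ 0.1287 -0.004   0.1078]
25.98 s0.1295 l-0.0040 z0.1078 F(e,n,z) 0.88 -0.19 -0.88 eef [ 0.1296 -0.004   0.1078]
26.23 s0.1310 l-0.0040 z0.1078 F(e,n,z) -1.41 0.60 -0.44 eef [ 0.1308 -0.0039  0.1078]
26.48 s0.1325 l-0.0040 z0.1078 F(e,n,z) -1.75 0.23 -0.39 eef [ 0.1324 -0.004   0.1078]
26.73 s0.1340 l-0.0040 z0.1078 F(e,n,z) -0.32 0.06 0.72 eef [ 0.1342 -0.004   0.1078]
26.98 s0.1355 l-0.0040 z0.1078 F(e,n,z) -0.27 -0.40 0.20 eef [ 0.1358 -0.004   0.1078]
27.23 s0.1370 l-0.0040 z0.1078 F(e,n,z) -1.59 0.96 0.22 eef [ 0.1373 -0.004   0.1078]
27.48 s0.1385 l-0.0040 z0.1078 F(e,n,z) -1.97 0.32 0.30 eef [ 
[... 624 characters left out ...]
.1078]
29.48 s0.1505 l-0.0040 z0.1078 F(e,n,z) -1.45 1.44 -0.27 eef [ 0.1507 -0.004   0.1078]
29.73 s0.1520 l-0.0040 z0.1078 F(e,n,z) -0.33 -0.52 -0.29 eef [ 0.1522 -0.004   0.1078]
29.98 s0.1535 l-0.0040 z0.1078 F(e,n,z) 1.14 0.23 0.39 eef [ 0.1537 -0.004   0.1078]
30.23 s0.1550 l-0.0040 z0.1078 F(e,n,z) -1.66 0.99 -0.11 eef [ 0.1552 -0.004   0.1078]
30.48 s0.1565 l-0.0040 z0.1078 F(e,n,z) 0.18 0.56 -0.44 eef [ 0.1566 -0.004   0.1078]
30.73 s0.1580 l-0.0040 z0.1078 F(e,n,z) -0.92 0.73 -0.32 eef [ 0.1582 -0.004   0.1078]
30.98 s0.1595 l-0.0040 z0.1078 F(e,n,z) -1.63 0.38 -0.10 eef [ 0.1594 -0.0039  0.1078]
31.23 s0.1610 l-0.0040 z0.1078 F(e,n,z) -5.28 -0.06 0.61 eef [ 0.1595 -0.0038  0.1078]
```

Contact felt: 5.3 N, with the TCP stalled at 0.1595. I'll back off, lift, and check with the arm away over the keeper.

```bash
python3 - <<'E'
from h import *
st(.1605,-.004,.1078,.01); st(.150,-.004,.1085,.04); st(.148,-.004,.2,.15)
move_ptp(P(-.06,.08,.22),q); print(read_time_s())
snap("top","t7"); 
for n,zz in dict(tray_nose=.08,tray_tail=.08,deck_entry=.08,keeper_knob=.1175).items():
    r=see("top",n,zz); print(n,r,[S(x[2]) for x in r])
snap("scene","s7")
for n,zz in dict(tray_nose=.08,tray_tail=.08,deck_entry=.08,keeper_knob=.1175).items():
    r=see("scene",n,zz); print(n,r,[S(x[2]) for x in r])
a=cv2.imread("pics/s7.png")[120:290,100:350]; b=cv2.imread("pics/t7.png")[165:315,300:550]
cv2.imwrite("pics/c7.png",np.vstack([cv2.resize(a,None,fx=2.4,fy=1.8),cv2.resize(b,None,fx=2.4,fy=1.9)]))
E
```

```text
31.57 s0.1605 l-0.0040 z0.1078 F(e,n,z) -5.21 0.61 0.16 eef [ 0.1595 -0.0039  0.1078]
31.99 s0.1500 l-0.0040 z0.1085 F(e,n,z) 0.13 -0.42 -0.30 eef [ 0.1505 -0.0041  0.1085]
32.75 s0.1480 l-0.0040 z0.2000 F(e,n,z) -0.17 -0.16 -0.62 eef [ 0.148  -0.0047  0.1994]
33.65
tray_nose [([470.7, 256.7], 0.78, [0.4394, -0.3219, 0.08])] [(np.float64(0.35165350458255107), np.float64(-0.006064875498291195))]
tray_tail [([367.5, 248.0], 0.81, [0.4675, -0.1049, 0.08])] [(np.float64(0.13284185423882858), np.float64(-0.0063325952333794285))]
deck_entry [([359.6, 248.0], 0.63, [0.4682, -0.0881, 0.08])] [(np.float64(0.11609287052458636), np.float64(-0.007816355503789974))]
keeper_knob [([328.5, 193.4], 0.71, [0.5816, -0.0265, 0.1175])] [(np.float64(0.04031214609868202), np.float64(0.0966413000580938))]
tray_nose [([137.1, 251.1], 0.95, [0.4464, -0.3274, 0.08])] [(np.float64(0.35619965599964454), np.float64(0.0015890455421206477))]
tray_tail [([237.3, 200.8], 0.94, [0.4664, -0.1037, 0.08])] [(np.float64(0.13179457752325252), np.float64(-0.007578874287609373))]
deck_entry [([245.4, 198.3], 0.89, [0.4724, -0.0864, 0.08])] [(np.float64(0.1138627519062685), np.float64(-0.003872173592641363))]
keeper_knob [([299.8, 194.9], 0.74, [0.5825, -0.0278, 0.1175])] [(np.float64(0.04148450583215352), np.float64(0.09770223014784273))]
```

View pics/c7.png

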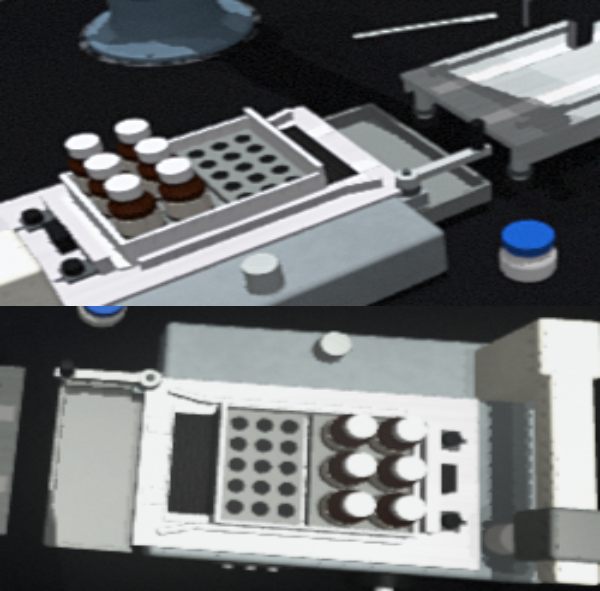

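The tray is home against the stop, with the wall ends at top crop (225–420, 405–530), and the keeper is open. The detected knob position is about 9 mm off the model, so I'll check it with an overlay.

```bash
python3 - <<'E'
from h import *
for c in("top","scene"):
    T=np.array(camera_params(c)["camera_from_world"]); print(c,-T[:3,:3].T@T[:3,3])
def ray(c,uv):
    a=toz(c,uv,.1);b=toz(c,uv,.2);return a,(b-a)/np.linalg.norm(b-a)
(a,d),(b,e)=ray("top",(328.7,193.6)),ray("scene",(300,195.2))
t=np.linalg.lstsq(np.c_[d,-e],b-a,rcond=None)[0]; print("tri",a+d*t[0],b+e*t[1])
ims=[]
for c,(u0,v0) in dict(top=(310,180),scene=(245,165)).items():
    im=cv2.imread(f"pics/{c[0]}7.png")[v0:v0+45,u0:u0+75]; im=cv2.resize(im,None,fx=8,fy=8,interpolation=cv2.INTER_CUBIC); raw=im.copy()
    pt=lambda p:tuple(int(round(v)) for v in (proj(c,p)-[u0,v0]+.5)*8)
    for col,(s,l) in {(0,255,0):(.0409,.0972),(0,0,255):(.040,.087)}.items():
        cv2.line(im,pt(P(s,l,.0935)),pt(P(s,l,.1335)),col,1); cv2.line(im,pt(P(s,l,.0935)),pt(P(s+.075,l,.0935)),col,1)
    ims.append(im)
cv2.imwrite("pics/k1.png",np.vstack(ims))
E
```

```text
top [0.36464966 0.007598   1.01627498]
scene [ 1.09248727 -0.49793439  0.68849   ]
tri [ 0.58162458 -0.02701257  0.11563115] [ 0.58187262 -0.0266864   0.11567837]
```

View pics/k1.png

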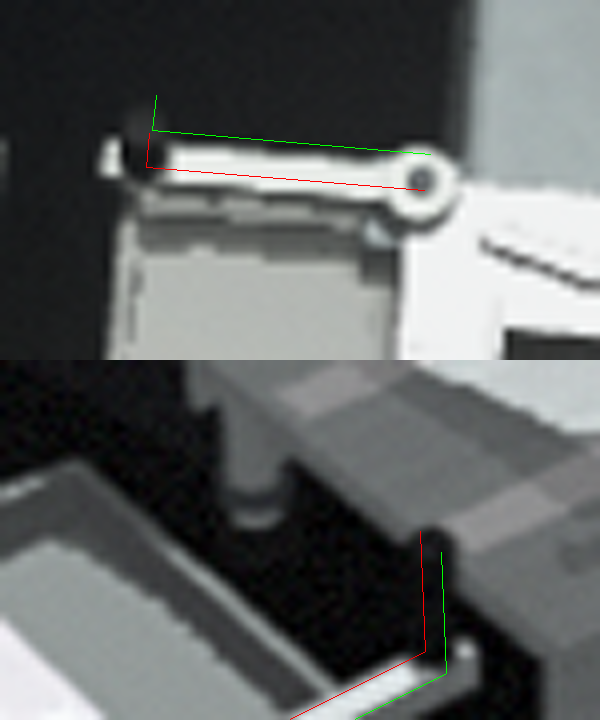

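Truth lies between the two overlays: knob base at (145,165) and pivot at (421,181) in the top crop, giving knob ≈ (s 0.039, l 0.090). I'll cage the knob loosely and follow the arc.

```bash
cat > k.py <<'E'
from h import *
PV=np.array([.1142,.0915]); ZK=.1205
def wp(th,lead=0):
    tg=np.array([np.sin(th),-np.cos(th)])
    k=PV+.075*np.array([-np.cos(th),-np.sin(th)])+tg*lead
    return P(k[0],k[1],ZK),Q(N_*np.cos(th)-E_*np.sin(th)),E_*tg[0]+N_*tg[1]
def go(th,lead=0,v=.05):
    p,qq,t=wp(th,lead); movel(p,qq,v); f=np.array(read_ft_force()); r=(f[:2]@t,f[2])
    print(round(read_time_s(),2),"th%.2f lead%.4f"%(th,lead),"Ft %.2f Fz %.2f"%r,"|F| %.1f"%np.linalg.norm(f),np.round(np.subtract(read_eef_pos(),p),4)); return r
E
python3 - <<'E'
from k import *
for th in (0,.8,1.57): print(np.round(inverse_kinematics(*wp(th)[:2]),2))
move_gripper(.032)
p,qq,_=wp(0); move_ptp([p[0],p[1],.2],qq)
movel([p[0],p[1],.145],qq,.12)
for z in (.138,.13,ZK):
    movel([p[0],p[1],z],qq,.04); f=read_ft_force(); print(z,np.round(f,2))
    if np.linalg.norm(f)>4: print("STOP"); raise SystemExit
snap("scene"); 
for th in np.arange(.12,.73,.12):
    r=go(th)
    if r[0]<-6: print("STOP"); break
snap("top","t8");snap("scene","s8")
a=cv2.imread("pics/s8.png")[160:250,220:340]; b=cv2.imread("pics/t8.png")[165:255,300:420]
cv2.imwrite("pics/c8.png",np.vstack([cv2.resize(x,None,fx=4,fy=3.2) for x in(a,b)]))
E
```

```text
[-0.51  0.45  0.58  1.9  -0.32  0.88  0.1 ]
[-0.42  0.33  0.48  2.03 -0.2   0.83  0.85]
[-0.25  0.28  0.4   2.08 -0.15  0.81  1.67]
0.138 [-0.73 -0.18 -0.34]
0.13 [-0.44  0.66  0.99]
0.1205 [ 0.59 -1.13 -0.72]
37.01 th0.12 lead0.0000 Ft 0.07 Fz -0.75 |F| 0.8 [ 0.0001 -0.      0.0002]
37.34 th0.24 lead0.0000 Ft -0.21 Fz -0.94 |F| 1.2 [ 0.0003 -0.      0.0002]
37.67 th0.36 lead0.0000 Ft -0.28 Fz 0.65 |F| 1.2 [ 0.0002 -0.0001  0.    ]
38.01 th0.48 lead0.0000 Ft -0.06 Fz -0.03 |F| 0.4 [ 0.0002 -0.0001 -0.    ]
38.34 th0.60 lead0.0000 Ft -0.31 Fz 0.00 |F| 0.3 [ 0.0002 -0.     -0.    ]
38.67 th0.72 lead0.0000 Ft -0.59 Fz 0.41 |F| 0.8 [ 0.0002 -0.     -0.    ]
```

View pics/c8.png

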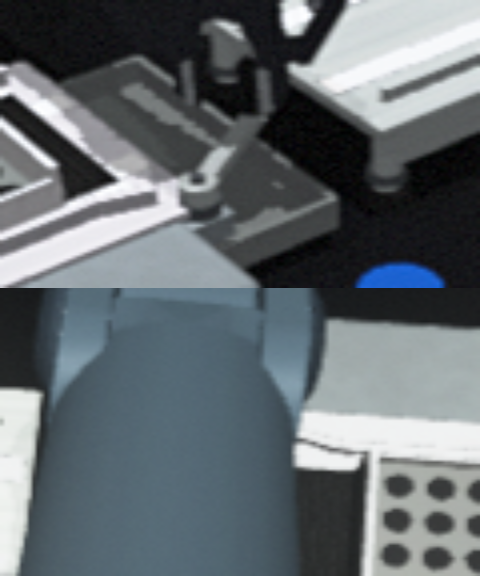

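The bar has swung with the caged knob (scene crop (235,140)), with the fingers either side of it. Continuing to the keeper's stop.

```bash
python3 - <<'E'
from k import *
stop=False
for th in np.r_[np.arange(.84,1.5,.12),1.571]:
    r=go(th)
    if r[0]<-6: stop=True;print("STOP"); break
if not stop:
    for ld in np.arange(.0015,.0165,.0015):
        r=go(1.571,ld,.02)
        if r[0]<-3.5: break
snap("scene","s9")
E
```

```text
39.11 th0.84 lead0.0000 Ft 0.45 Fz -0.39 |F| 0.6 [ 0.0001 -0.      0.    ]
39.44 th0.96 lead0.0000 Ft 0.21 Fz 0.29 |F| 0.8 [ 0.0001  0.     -0.    ]
39.77 th1.08 lead0.0000 Ft 0.95 Fz -0.85 |F| 1.3 [0.0002 0.     0.    ]
40.11 th1.20 lead0.0000 Ft 0.62 Fz 0.67 |F| 0.9 [ 0.0002  0.0001 -0.    ]
40.44 th1.32 lead0.0000 Ft -0.64 Fz 0.33 |F| 0.8 [ 0.0002  0.0001 -0.    ]
40.77 th1.44 lead0.0000 Ft -0.38 Fz -0.27 |F| 0.6 [0.0002 0.0001 0.    ]
41.12 th1.57 lead0.0000 Ft 0.21 Fz 0.42 |F| 0.7 [ 0.0001  0.0002 -0.    ]
41.38 th1.57 lead0.0015 Ft -0.96 Fz 0.25 |F| 1.1 [ 0.0001  0.0003 -0.    ]
41.62 th1.57 lead0.0030 Ft -0.83 Fz -0.59 |F| 1.0 [-0.0001  0.0001 -0.    ]
41.88 th1.57 lead0.0045 Ft -1.06 Fz -0.23 |F| 1.5 [-0.0001 -0.0002 -0.0001]
42.12 th1.57 lead0.0060 Ft 0.38 Fz -0.09 |F| 0.5 [ 0.     -0.0003 -0.    ]
42.38 th1.57 lead0.0075 Ft -1.67 Fz 0.29 |F| 1.7 [0.     0.0001 0.    ]
42.62 th1.57 lead0.0090 Ft -5.02 Fz 0.28 |F| 5.1 [0.0002 0.0014 0.    ]
```

```bash
python3 - <<'E'
from k import *
go(1.571,.001,.03)
p,qq,_=wp(1.571,.001); movel([p[0],p[1],.21],qq,.1)
move_ptp(P(-.15,.0,.26),q); pause(.3); print(read_time_s(),np.round(read_ft_force(),2))
Z=dict(tray_nose=.08,tray_tail=.08,deck_entry=.08,keeper_knob=.1175,jar=0,beaker=0,weight=0)
for c in("top","scene"):
    snap(c,c[0]+"10")
    for n,zz in Z.items():
        r=see(c,n,zz); print(c,n,r,[np.round(S(x[2]),4).tolist() for x in r])
a=cv2.imread("pics/s10.png")[120:300,60:350]; b=cv2.imread("pics/t10.png")[150:315,300:550]
cv2.imwrite("pics/c10.png",np.vstack([cv2.resize(a,(640,300),interpolation=2),cv2.resize(b,(640,300),interpolation=2)]))
E
```

```text
43.09 th1.57 lead0.0010 Ft -0.06 Fz 0.27 |F| 1.2 [-0.     -0.0008  0.    ]
46.25 [ 0.03 -0.85 -0.73]
top tray_nose [([471.1, 257.4], 0.77, [0.4379, -0.3225, 0.08])] [[0.3524, -0.0075]]
top tray_tail [([368.5, 248.5], 0.7, [0.4663, -0.1069, 0.08])] [[0.135, -0.0073]]
top deck_entry [([355.4, 246.1], 0.96, [0.4727, -0.0794, 0.08])] [[0.1069, -0.0045]]
top keeper_knob [([361.1, 231.3], 0.52, [0.4983, -0.0896, 0.1175])] [[0.1137, 0.0222]]
top jar [([344.4, 165.8], 0.67, [0.6767, -0.0728, 0.0])] [[0.0739, 0.1969]]
top beaker [([239.5, 174.7], 0.81, [0.6657, 0.1802, 0.0])] [[-0.1755, 0.1532]]
top weight [([434.9, 189.7], 0.68, [0.6077, -0.2843, 0.0])] [[0.2926, 0.1559]]
scene tray_nose [([138.4, 248.9], 0.7, [0.4429, -0.3228, 0.08])] [[0.3521, -0.0025]]
scene tray_tail [([237.5, 201.9], 0.88, [0.4696, -0.1057, 0.08])] [[0.1334, -0.0041]]
scene deck_entry [([247.4, 201.2], 0.58, [0.4831, -0.0895, 0.08])] [[0.1155, 0.0071]]
scene keeper_knob [([247.3, 192.8], 0.55, [0.4996, -0.0979, 0.1175])] [[0.1217, 0.0246]]
scene jar [([319.8, 270.7], 0.91, [0.6813, -0.0718, 0.0])] [[0.0723, 0.2014]]
scene beaker [([388.8, 206.8], 0.82, [0.6622, 0.1844, 0.0])] [[-0.1793, 0.1492]]
scene weight [([211.8, 282.4], 0.71, [0.5477, -0.2431, 0.0])] [[0.2595, 0.0911]]
```

View pics/c10.png

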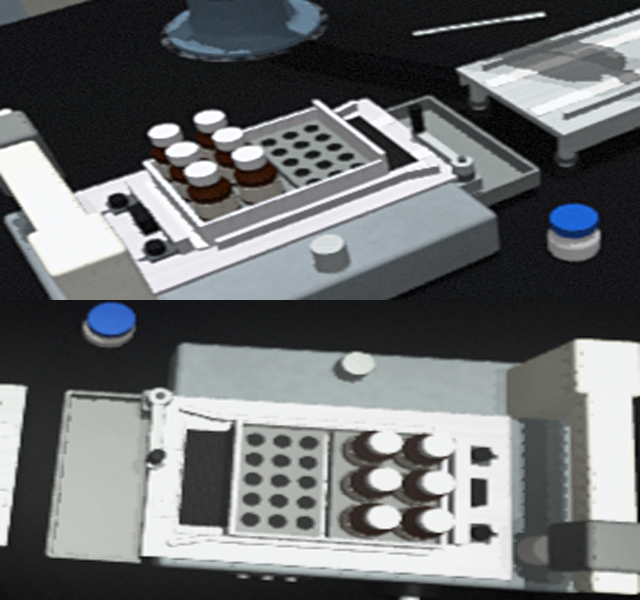

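The last view shows the keeper bar straight across behind the tray, with its knob at top crop (155,455). The tray is against the stop, the jar and weight have not moved, and the arm is clear.

```bash
python3 -c "
from bench import *
print(read_time_s()); sign_off()"
```

```text
47.05
the job is handed in; nothing more can be done
```

The tray is across the gutter and up against the end stop. The keeper is shut behind it, and I handed the job in at 47 s with the arm clear.

- **Crossing:** I pushed the tray on its back wall with two spread fingers. I pressed the tail ledge at about 7 N (up to 9.2 N as the nose came onto the deck) and released it before the tail left the stand. The pad height stayed within 0.7 mm throughout, so the tray did not sag or tip.
- **End stop:** Steps of 1.5 mm met a firm stop at about 5.3 N. That is well under the 12 N at which the clamps slip, so it should not have moved.
- **Keeper:** I swung it with the knob loosely caged between the fingers until it hit its own stop at about 5 N. The final pictures show it straight across behind the tray.
- **Beaker, jar and weight:** These were found again within the networks' scatter of a few mm of where they started.

**Not confirmed or off:**
- The switch plunger could not be seen behind the tray, so "switch in" rests on the contact force and the tray's position.
- The first network position for the keeper knob was about 7 mm out, so I corrected it from an overlay on the pictures.
- The deck-entry detections also scattered by up to 1 cm.

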